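# Find the packing spacer that fits the clamp gap

## Robot

A 6-joint arm with a two-finger parallel gripper is mounted at the origin on a cart in front of the work surface, level with it; the furniture and walls round the work are solid. World frame = base frame: x ahead of the robot, y to its left, z up, the work surface at z = 0. Lengths are in m, angles in degrees, forces in N, time in s.
With the tool pointing down it reaches from about 0.4 to 0.825 m from the base axis. Payload 7 kg.
Tool frame: the origin (TCP) lies midway between the tips of the shut fingers; the grasp point (between the pads) lies 19 mm behind it; z points along the fingers, y is the line along which they close (so a half turn about z gives the same grasp; the last joint's range is limited). The gripper opens to 88 mm and grips with 3 to 60 N. Pads are 19 mm wide; open, the fingers measure 130 mm over their backs; the gripper's body (78 mm by 193 mm) begins 47 mm behind the grasp point.
Start: joints at [-56.889, 20.546, 0.682, 0, -70.136, -16.507], TCP at [0.193, -0.647, 0.227] pointing down, gripper open.
Joint ranges: [-176.03, 176.03], [-82.01, 121.73], [-58.28, 71.71], [-173.87, 95.51], [-174.79, -0.11], [-173.66, 173.66]. Speed limits (degrees/s): [136.94, 136.94, 172.46, 180, 180, 180].

## Interface

Orientations are given as [roll, pitch, yaw] about the fixed x, y, z axes, in that order (R = Rz(yaw) Ry(pitch) Rx(roll)).
In Python, from plant import r gives the robot as it stands. The module is installed in compiled form; this text tells all that it offers.
- The arm moves only by the tool play_rows, never from a script. Its argument "rows" is a list of rows, each an object with "slide": the shift along the tool's x, y, z as a fraction of full scale, a list of three; "delta_rot": the turn, a rotation vector about the tool's x, y, z as a fraction of full scale, a list of three; "fingers": the opening, from -1 (shut) to 1 (fully open). In form: [{"slide": [x, y, z], "delta_rot": [rx, ry, rz], "fingers": fingers}, ...]. A call has 1 to 8 rows; each row shifts and turns the commanded pose from where the row before left it, along the tool's axes as they then stand; what a row does not reach is not made up. Full scale, the value 1, is 0.15 m for a shift and 0.08 rad for a turn. A row lasts 1/8 s, in which the tool goes at most 62.5 mm and 10.7 degrees, less where a joint would pass 70% of its speed; a pose out of reach is approached as far as the arm can. A call with a number of a shift or a turn outside -1 to 1 is refused whole. A call with a gripper value outside its range is refused whole. The fingers move at their own pace and stop on an object; "squeeze" is the grip in N (left out, the last holds). Time passes only in rows, so rows that do not move let the fingers close. It gives the time, the measured TCP pose, the force, the opening and the grip force at its end, in the units of the state.
- r.get_state(): the state, without advancing time (a new reading comes with each control period).
- r.capture(name): name is "scene" or "side" or "wrist"; returns a dict with "image" (480x640x3 uint8, blue, green, red), "fx", "fy", "cx", "cy" (pixels), "R" (3x3) and "t" (3): a world point X has camera coordinates R X + t; the wrist camera has in their place "T_tool_cam" (4x4, takes a point from camera to tool coordinates, whose origin is the TCP and whose axes are the flange's). Camera axes: x right, y down, z forward; pixel columns grow to the right and rows downward; lengths in m; the calibration is good to about 2 mm. A picture is of the moment at which its call begins: read the wrist's pose just before it. There is no depth.
- r.close_job(): hands the job in; it is judged then, once.
The state is a dict: "time_s": time; "joints": joint angles; "qd": joint speeds; "joint_torque": joint torques, N m; "tcp_pos": TCP position; "eef_rot": TCP orientation; "contact_force": force on the tool from outside, world axes, zero at the start; "moment": the same for the moment, N m; "gripper_width": finger opening in m; "gripper_force": force on a finger pad.
Only numpy, scipy, OpenCV 4.12 (cv2) and the standard library are available. Lean on these libraries where they do the work, as an engineer would, in place of code of your own. Each camera call takes 0.05 s, during which the arm holds its last target. There are 200 camera calls.

## Task

The clamp's jaw has only a short stroke, so its gap must first be packed with the right spacer: try the spacers from the rack in the gap, the thinnest (yellow) first, to find the thickest one that still slips in down to the floor of the gap. Leave that one standing in the gap with the other two hanging back in the rack, and then push the jaw's black button firmly until the spacer is clamped against the stop. Do not disturb the gauge, the vial and the dropper bottle.

Things in the scene. Friction and masses are not known exactly. Their poses are not given: they have to be found in the camera images.
- fixture: Clamp fixture fixed on the table: dark base plate 170 x 70 x 12 mm; origin on its underside below the gap, x from jaw to stop, z up. A blue jaw (-x side) and a grey fixed stop (+x side), both 36 mm wide in y, tops 44 mm above the table, leave a gap open at the top and both y sides; its floor is the plate. The stop is bolted at a different place each time: gap about 6 to 17 mm, not reported.
- jaw_face (a point): Middle of the jaw's upright steel face, which bounds the gap on its -x side; 16 mm above the gap's floor; x points into the gap toward the stop. The top edges of the jaw's and the stop's faces have a 3 mm lead-in slope. The stop's upright face is parallel to this one.
- jaw_push (a point): Middle of the outer face of the black round push button (28 mm diameter, axis along x) at the rear (-x end) of the jaw, 28 mm above the table; push it in +x of the fixture to close the jaw.
- jaw (a joint): Slide of the jaw along the fixture's +x, in m: 0 fully back (the start), 0.005 fully forward. The stroke is only 5 mm, so the jaw can grip only a spacer that nearly fills the gap. It moves against about 3 N of friction, stays where it is left, and cannot go further back than 0.
- rack: Grey spacer rack fixed on the table, 48 x 190 mm, 44 mm tall, origin at its underside centre. Three equal slots along its y, at y = -58, 0 and +58 mm, each 22 mm (x) by 34 mm (y). A spacer hangs in a slot by the shoulders of its head, which rest on the rack's top, its foot 10 mm above the table (shoulders overlap 5 mm at each y end).
- thin: The thin spacer, about 45 g: a steel blade 5 mm thick (x), 20 mm wide (y) and 34 mm tall under a yellow plastic head 16 mm (x) by 44 mm (y) by 40 mm tall, one black bar on top. Origin at the centre of the blade's foot, z up; shoulders at z = 34 mm, top at z = 74 mm, edges rounded. Stands upright in one of the rack's slots (which one varies), x and y like the rack's.
- middle: The middle spacer, about 45 g: a steel blade 9 mm thick (x), 20 mm wide (y) and 34 mm tall under a blue plastic head 16 mm (x) by 44 mm (y) by 40 mm tall, two black bars on top. Origin at the centre of the blade's foot, z up; shoulders at z = 34 mm, top at z = 74 mm, edges rounded. Stands upright in one of the rack's slots (which one varies), x and y like the rack's.
- thick: The thick spacer, about 45 g: a steel blade 13 mm thick (x), 20 mm wide (y) and 34 mm tall under a red plastic head 16 mm (x) by 44 mm (y) by 40 mm tall, three black bars on top. Origin at the centre of the blade's foot, z up; shoulders at z = 34 mm, top at z = 74 mm, edges rounded. Stands upright in one of the rack's slots (which one varies), x and y like the rack's.
- gauge: Bystander: hand-held digital gauge standing upright, 57 x 58 x 109 mm, origin at its underside.
- vial_red: Bystander: small vial with a red snap cap, 39 x 36 x 60 mm, origin at its underside.
- dropper: Bystander: small white dropper bottle, 20 mm diameter, 36 mm tall, origin at its underside.
There are look-alikes about, which are no part of the job. What is meant by the middle is not orange or white, and is the smaller of those in its own colour.

How it is judged (in metres and radians):
On the way, in this order (a step that is already met when the one before it is completed fails the run):
1. the thinnest spacer is tried: its foot is at least 14 mm down in the gap (x of thin in the frame of fixture between -0.012 and 0.012 m and y of thin in the frame of fixture between -0.018 and 0.018 m and z of thin in the frame of fixture below 0.03 m), for 0.1 s.
2. with one spacer standing on the floor of the gap and let go, and the other two in the rack, the jaw is pushed until it grips that spacer with more than 4 N ((((x of thin in the frame of fixture between -0.012 and 0.012 m and y of thin in the frame of fixture between -0.012 and 0.012 m and z of thin in the frame of fixture below 0.0155 m and angle between thin's own z axis and vertical below 0.1 rad and angle between the x axis of thin and the x axis of fixture, either way round below 0.15 rad) and contact force between thin and fixture above 4 N and contact force between thin and the fingers below 0.2 N and (x of middle in the frame of rack between -0.009 and 0.009 m and y of middle in the frame of rack between -0.075 and 0.075 m and z of middle in the frame of rack between 0.006 and 0.0135 m and angle between middle's own z axis and vertical below 0.12 rad) and (x of thick in the frame of rack between -0.009 and 0.009 m and y of thick in the frame of rack between -0.075 and 0.075 m and z of thick in the frame of rack between 0.006 and 0.0135 m and angle between thick's own z axis and vertical below 0.12 rad)) or ((x of middle in the frame of fixture between -0.012 and 0.012 m and y of middle in the frame of fixture between -0.012 and 0.012 m and z of middle in the frame of fixture below 0.0155 m and angle between middle's own z axis and vertical below 0.1 rad and angle between the x axis of middle and the x axis of fixture, either way round below 0.15 rad) and contact force between middle and fixture above 4 N and contact force between middle and the fingers below 0.2 N and (x of thin in the frame of rack between -0.009 and 0.009 m and y of thin in the frame of rack between -0.075 and 0.075 m and z of thin in the frame of rack between 0.006 and 0.0135 m and angle between thin's own z axis and vertical below 0.12 rad) and (x of thick in the frame of rack between -0.009 and 0.009 m and y of thick in the frame of rack between -0.075 and 0.075 m and z of thick in the frame of rack between 0.006 and 0.0135 m and angle between thick's own z axis and vertical below 0.12 rad)) or ((x of thick in the frame of fixture between -0.012 and 0.012 m and y of thick in the frame of fixture between -0.012 and 0.012 m and z of thick in the frame of fixture below 0.0155 m and angle between thick's own z axis and vertical below 0.1 rad and angle between the x axis of thick and the x axis of fixture, either way round below 0.15 rad) and contact force between thick and fixture above 4 N and contact force between thick and the fingers below 0.2 N and (x of thin in the frame of rack between -0.009 and 0.009 m and y of thin in the frame of rack between -0.075 and 0.075 m and z of thin in the frame of rack between 0.006 and 0.0135 m and angle between thin's own z axis and vertical below 0.12 rad) and (x of middle in the frame of rack between -0.009 and 0.009 m and y of middle in the frame of rack between -0.075 and 0.075 m and z of middle in the frame of rack between 0.006 and 0.0135 m and angle between middle's own z axis and vertical below 0.12 rad)))), for 0.15 s.
At the end, for the whole second after the job is handed in: One spacer at rest on the gap's floor (foot within 3.5 mm of it, 12 mm of centre; upright to 0.1 rad, square to 0.15 rad), the jaw face within 1.5 mm of its blade; the other two hang in the rack's slots, upright to 0.12 rad, foot 6 to 13.5 mm above the table ((((x of thin in the frame of fixture between -0.012 and 0.012 m and y of thin in the frame of fixture between -0.012 and 0.012 m and z of thin in the frame of fixture below 0.0155 m and angle between thin's own z axis and vertical below 0.1 rad and angle between the x axis of thin and the x axis of fixture, either way round below 0.15 rad) and linear speed of thin below 0.02 m/s and x of jaw_face in the frame of thin between -0.004 and 0.004 m and (x of middle in the frame of rack between -0.009 and 0.009 m and y of middle in the frame of rack between -0.075 and 0.075 m and z of middle in the frame of rack between 0.006 and 0.0135 m and angle between middle's own z axis and vertical below 0.12 rad) and (x of thick in the frame of rack between -0.009 and 0.009 m and y of thick in the frame of rack between -0.075 and 0.075 m and z of thick in the frame of rack between 0.006 and 0.0135 m and angle between thick's own z axis and vertical below 0.12 rad)) or ((x of middle in the frame of fixture between -0.012 and 0.012 m and y of middle in the frame of fixture between -0.012 and 0.012 m and z of middle in the frame of fixture below 0.0155 m and angle between middle's own z axis and vertical below 0.1 rad and angle between the x axis of middle and the x axis of fixture, either way round below 0.15 rad) and linear speed of middle below 0.02 m/s and x of jaw_face in the frame of middle between -0.006 and 0.006 m and (x of thin in the frame of rack between -0.009 and 0.009 m and y of thin in the frame of rack between -0.075 and 0.075 m and z of thin in the frame of rack between 0.006 and 0.0135 m and angle between thin's own z axis and vertical below 0.12 rad) and (x of thick in the frame of rack between -0.009 and 0.009 m and y of thick in the frame of rack between -0.075 and 0.075 m and z of thick in the frame of rack between 0.006 and 0.0135 m and angle between thick's own z axis and vertical below 0.12 rad)) or ((x of thick in the frame of fixture between -0.012 and 0.012 m and y of thick in the frame of fixture between -0.012 and 0.012 m and z of thick in the frame of fixture below 0.0155 m and angle between thick's own z axis and vertical below 0.1 rad and angle between the x axis of thick and the x axis of fixture, either way round below 0.15 rad) and linear speed of thick below 0.02 m/s and x of jaw_face in the frame of thick between -0.008 and 0.008 m and (x of thin in the frame of rack between -0.009 and 0.009 m and y of thin in the frame of rack between -0.075 and 0.075 m and z of thin in the frame of rack between 0.006 and 0.0135 m and angle between thin's own z axis and vertical below 0.12 rad) and (x of middle in the frame of rack between -0.009 and 0.009 m and y of middle in the frame of rack between -0.075 and 0.075 m and z of middle in the frame of rack between 0.006 and 0.0135 m and angle between middle's own z axis and vertical below 0.12 rad)))); the robot touches nothing.
It fails at once if the gauge is moved more than 20 mm or tipped (distance of gauge from where it was at the start of the episode above 0.02 m or angle between gauge's own z axis and vertical above 0.5 rad).
It fails at once if the vial with the red cap is moved more than 20 mm or tipped (distance of vial_red from where it was at the start of the episode above 0.02 m or angle between vial_red's own z axis and vertical above 0.5 rad).
It fails at once if the dropper bottle is moved more than 20 mm or tipped (distance of dropper from where it was at the start of the episode above 0.02 m or angle between dropper's own z axis and vertical above 0.5 rad).
It also fails if it takes over 72 s, if anything falls off the work surface, if the arm or the gripper's body presses on something with over 40 N, if the wrist force passes 120 N, or if a joint passes its speed limit or range.

## Working session

There is one attempt and no reset: what is moved stays moved. The work goes in short steps, Python scripts to look and compute and a tool call to move; the robot and the scene stay as the last step left them, time stands still between calls to the robot, and variables do not carry over. Pictures are saved under pics/ and viewed, at most 10 in all, crops included, and the job is handed in when it is done.

Besides the shell and the picture viewer there is one more tool, called after "Request:" as name(argument=value, ...), one argument or row to a line, values as JSON. play_rows: Moves the arm, as the interface text tells. Shift numbers are shares of 0.15 m and turn numbers shares of 0.08 rad, none past 1 either way. Its arguments: {"type":"object","properties":{"rows":{"type":"array"},"squeeze":{"type":"number"}},"required":["rows"]}

```bash
mkdir -p pics; ls; python3 - <<'E'
from plant import r
import cv2,numpy as np
s=r.get_state(); print({k:np.round(v,4).tolist() for k,v in s.items()})
for n in ("scene","side"):
    c=r.capture(n); cv2.imwrite(f"pics/{n}0.png",c["image"]); np.savez(n+"0.npz",**c)
    print(n,c["fx"],c["cx"],c["cy"],(-np.array(c["R"]).T@np.array(c["t"])).round(3))
E
```

```text
pics
{'time_s': 0.0, 'joints': [-56.8899, 20.5907, 0.6342, -0.0184, -70.1344, -16.5056], 'qd': [0.0003, 0.0174, 0.0151, 0.0287, -0.1302, -0.0605], 'joint_torque': [0.0004, -58.2725, 29.3057, 6.9974, 0.0068, -0.0001], 'tcp_pos': [0.1927, -0.6464, 0.2256], 'eef_rot': [179.9079, -0.0093, -163.4018], 'contact_force': [0.2994, -0.1331, -0.4686], 'moment': [-0.0052, -0.0103, -0.0077], 'gripper_force': 0.0, 'gripper_width': 0.0874}
scene 542.0557843515085 311.2534128949257 227.10858724705992 [0.087 0.367 0.631]
side 510.0310704856449 316.4704018770619 238.19657552144614 [0.519 0.725 0.669]
```

View pics/scene0.png

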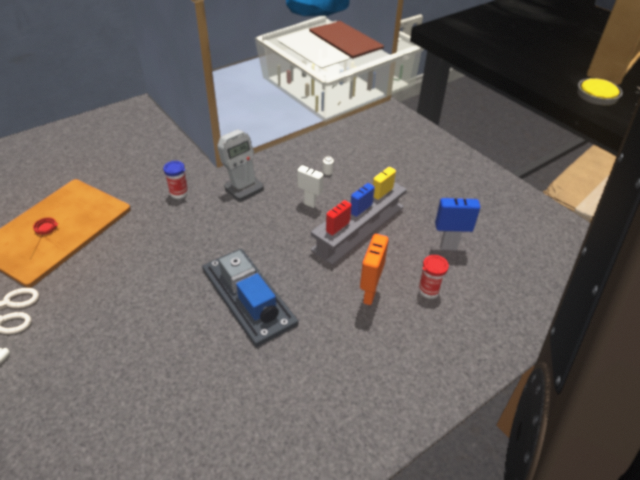

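View pics/side0.png

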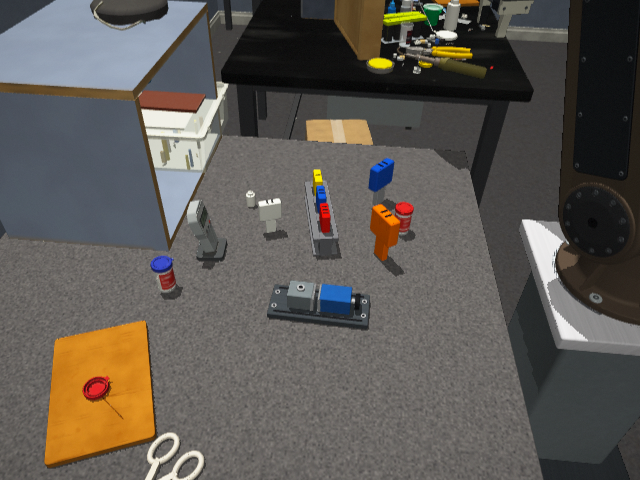

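The scene shows a fixture (scene 250,295; side 320,303) and the rack holding red, blue and yellow spacers (scene 338,215 / 362,198 / 385,182).

Candidates for the middle spacer are the blue one in the rack (362,198), the larger free-standing blue one (458,215), the orange one with two bars (374,262) and the white one (310,182). The rack blue fits, being the smaller of the blue ones. I'll confirm it in one crop.

```bash
cat > h.py <<'E'
import numpy as np,cv2
def ray(c,u,v):
    d=np.array([(u-c["cx"])/c["fx"],(v-c["cy"])/c["fy"],1.0]); R=np.array(c["R"]);t=np.array(c["t"])
    return -R.T@t, R.T@d
def onz(c,u,v,z):
    o,d=ray(c,u,v); return o+d*(z-o[2])/d[2]
def wristcam(r,name=None):
    from scipy.spatial.transform import Rotation as Ro
    s=r.get_state(); c=r.capture("wrist")
    T=np.eye(4);T[:3,:3]=Ro.from_euler("xyz",s["eef_rot"],degrees=True).as_matrix();T[:3,3]=s["tcp_pos"]
    W=T@np.array(c["T_tool_cam"]); c["R"]=W[:3,:3].T; c["t"]=-W[:3,:3].T@W[:3,3]
    if name: cv2.imwrite(f"pics/{name}.png",c["image"]); np.savez(name+".npz",**c)
    return c,s
E
python3 - <<'E'
from h import *
from plant import r
a=np.load("scene0.npz");b=np.load("side0.npz")
P=lambda n,c,u,v,z:print(n,onz(c,u,v,z).round(4))
im=b["image"][155:330,260:420]; cv2.imwrite("pics/c1.png",cv2.resize(im,None,fx=3.4,fy=3.4,interpolation=cv2.INTER_CUBIC))
for n,u,v,z in [("red",339,209,.084),("blue",363,191,.084),("yel",386,174,.084),("base1",203,265,.012),("base2",238,250,.012),("base3",297,322,.012),("base4",260,342,.012),("stopscrew",235,261,.044),("bigblue",458,201,.1),("orange",377,240,.1),("vial",434,262,.06),("dropper",328,159,.036),("white",310,172,.08),("gaugetop",236,133,.109),("gaugebase",245,190,0)]: P(n,a,u,v,z)
for n,u,v,z in [("red",325,208,.084),("blue",321,190,.084),("yel",318,173,.084),("base",268,318,.012),("base",369,324,.012),("vial",404,205,.06)]: P("side "+n,b,u,v,z)
print(r.capture("wrist")["T_tool_cam"])
E
```

```text
red [ 0.5563 -0.0285  0.084 ]
blue [ 0.5683 -0.0854  0.084 ]
yel [ 0.5802 -0.1438  0.084 ]
base1 [0.6356 0.1697 0.012 ]
base2 [0.6326 0.1097 0.012 ]
base3 [0.4645 0.1124 0.012 ]
base4 [0.4661 0.172  0.012 ]
stopscrew [0.5875 0.1379 0.044 ]
bigblue [ 0.4547 -0.1744  0.1   ]
orange [ 0.4615 -0.0206  0.1   ]
vial [ 0.4089 -0.0878  0.06  ]
dropper [ 0.7176 -0.1308  0.036 ]
white [ 0.6593 -0.0481  0.08  ]
gaugetop [0.7879 0.0146 0.109 ]
gaugebase [0.7666 0.0187 0.    ]
side red [ 0.5608 -0.036   0.084 ]
side blue [ 0.5732 -0.0928  0.084 ]
side yel [ 0.5845 -0.1517  0.084 ]
side base [0.6361 0.1804 0.012 ]
side base [0.4685 0.1746 0.012 ]
side vial [ 0.4075 -0.0959  0.06  ]
[[-3.82026113e-04 -9.54668746e-01 -2.97670019e-01  8.07848890e-02]
 [ 9.99999920e-01 -3.28487322e-04 -2.29883758e-04 -7.34377630e-04]
 [ 1.21682012e-04 -2.97670083e-01  9.54668794e-01 -1.58537323e-01]
 [ 0.00000000e+00  0.00000000e+00  0.00000000e+00  1.00000000e+00]]
```

View pics/c1.png

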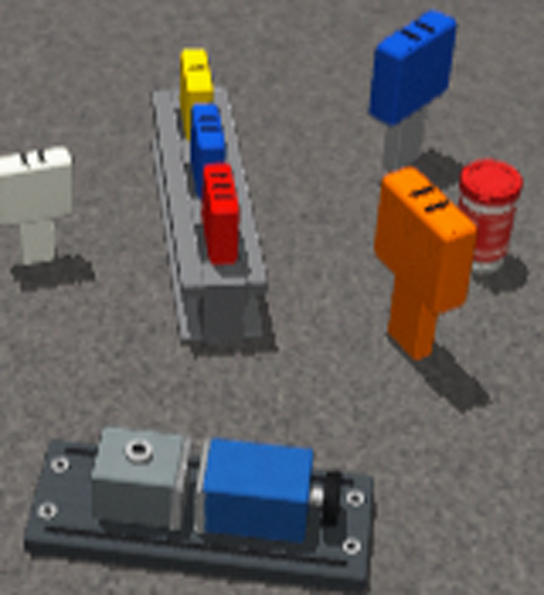

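The crop shows the rack blue at (208,145) with two bars and the same size as its red and yellow neighbours. The free-standing blue at (415,70) is clearly bigger, so the rack blue is the middle spacer. Next I plan a move to look down on the rack with the wrist camera.

```bash
cat >> h.py <<'E'
def plan(p0,yaw0,p1,yaw1,n):
    """constant tool-frame slide/turn for n rows, tool down"""
    dy=np.radians(yaw1-yaw0)/n; A=np.zeros((2,2))
    for k in range(n):
        y=np.radians(yaw0)+k*dy; A+=np.array([[np.cos(y),np.sin(y)],[np.sin(y),-np.cos(y)]])
    D=np.array(p1)-np.array(p0); s=np.r_[np.linalg.solve(A,D[:2]),-D[2]/n]
    print(n,"slide",(s/.15).round(4).tolist(),"rz",round(-dy/.08,4),"mm/row",(np.linalg.norm(s)*1e3).round(1))
E
python3 - <<'E'
from h import *
W=[([.1927,-.6464,.2256],-163.4),([.34,-.44,.23],-127),([.47,-.26,.22],-100),([.57,-.12,.2],-78.5)]
for (a,b),n in zip(zip(W,W[1:]),(8,6,5)): plan(*a,*b,n)
E
```

```text
8 slide [-0.1993, 0.0803, -0.0037] rz -0.9927 mm/row 32.2
6 slide [-0.2451, -0.0436, 0.0111] rz -0.9817 mm/row 37.4
5 slide [-0.1909, -0.1295, 0.0267] rz -0.9381 mm/row 34.8
```

Request:
play_rows(
  rows=[
    {"slide": [-0.2, 0.08, -0.004], "delta_rot": [0, 0, -0.99], "fingers": 1},
    {"slide": [-0.2, 0.08, -0.004], "delta_rot": [0, 0, -0.99], "fingers": 1},
    {"slide": [-0.2, 0.08, -0.004], "delta_rot": [0, 0, -0.99], "fingers": 1},
    {"slide": [-0.2, 0.08, -0.004], "delta_rot": [0, 0, -0.99], "fingers": 1},
    {"slide": [-0.2, 0.08, -0.004], "delta_rot": [0, 0, -0.99], "fingers": 1},
    {"slide": [-0.2, 0.08, -0.004], "delta_rot": [0, 0, -0.99], "fingers": 1},
    {"slide": [-0.2, 0.08, -0.004], "delta_rot": [0, 0, -0.99], "fingers": 1},
    {"slide": [-0.2, 0.08, -0.004], "delta_rot": [0, 0, -0.99], "fingers": 1},
  ],
  squeeze=20,
)

```text
time_s: 1.15
tcp_pos: [0.3416, -0.4393, 0.2311]
eef_rot: [180.0, 0.0, -126.9]
contact_force: [0.6, -0.6, -0.5]
gripper_width: 0.0876
gripper_force: 0.0
```

Request:
play_rows(
  rows=[
    {"slide": [-0.245, -0.044, 0.011], "delta_rot": [0, 0, -0.98], "fingers": 1},
    {"slide": [-0.245, -0.044, 0.011], "delta_rot": [0, 0, -0.98], "fingers": 1},
    {"slide": [-0.245, -0.044, 0.011], "delta_rot": [0, 0, -0.98], "fingers": 1},
    {"slide": [-0.245, -0.044, 0.011], "delta_rot": [0, 0, -0.98], "fingers": 1},
    {"slide": [-0.245, -0.044, 0.011], "delta_rot": [0, 0, -0.98], "fingers": 1},
    {"slide": [-0.245, -0.044, 0.011], "delta_rot": [0, 0, -0.98], "fingers": 1},
  ],
)

```text
time_s: 1.9
tcp_pos: [0.4723, -0.2597, 0.2212]
eef_rot: [180.0, 0.0, -100.0]
contact_force: [0.9, -0.2, -0.6]
gripper_width: 0.0877
gripper_force: 0.0
```

Request:
play_rows(
  rows=[
    {"slide": [-0.19, -0.13, 0.027], "delta_rot": [0, 0, -0.94], "fingers": 1},
    {"slide": [-0.19, -0.13, 0.027], "delta_rot": [0, 0, -0.94], "fingers": 1},
    {"slide": [-0.19, -0.13, 0.027], "delta_rot": [0, 0, -0.94], "fingers": 1},
    {"slide": [-0.19, -0.13, 0.027], "delta_rot": [0, 0, -0.94], "fingers": 1},
    {"slide": [-0.19, -0.13, 0.027], "delta_rot": [0, 0, -0.94], "fingers": 1},
    {"slide": [0, 0, 0], "delta_rot": [0, 0, 0], "fingers": 1},
    {"slide": [0, 0, 0], "delta_rot": [0, 0, 0], "fingers": 1},
  ],
)

```text
time_s: 2.78
tcp_pos: [0.5723, -0.1218, 0.201]
eef_rot: [180.0, 0.0, -78.6]
contact_force: [-0.6, 0.1, -0.3]
gripper_width: 0.0879
gripper_force: 0.0
```

```bash
python3 - <<'E'
from h import *
from plant import r
c,s=wristcam(r,"w1"); print(s["tcp_pos"],s["eef_rot"],s["time_s"],c["R"].T.round(3).tolist(),c["fx"])
for p in [(.55,.14,.012),(.5563,-.0285,.084)]:
    q=c["R"]@np.array(p)+c["t"]; print(q[:2]/q[2]*c["fx"]+[c["cx"],c["cy"]])
E
```

```text
[ 0.57232678 -0.12180903  0.20097416] [ 1.79963387e+02  4.07887851e-03 -7.86074634e+01] 2.775 [[-0.98, -0.188, -0.058], [-0.197, 0.936, 0.291], [-0.0, 0.297, -0.955]] 404.9981737833376
[288.31408119 449.48200172]
[312.66414837 351.19858763]
```

View pics/w1.png

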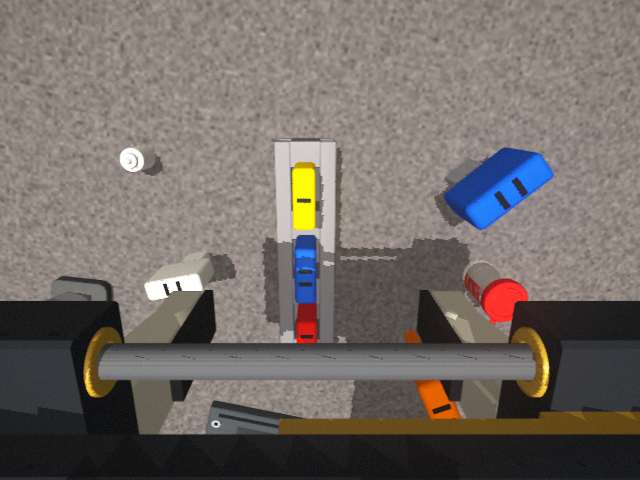

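The wrist view shows yellow (bar at 304,200), blue (bars at 305,271 and 305,284), part of red (307,320), and the rack's far corners at (274,140) and (336,140).

```bash
python3 - <<'E'
from h import *
c=np.load("w1.npz")
for n,u,v,z in [("ra",274,140,.044),("rb",336,140,.044),("rb2",338,220,.044),("rc",274.5,225,.044),("yel",304,200,.084),("blue",305.5,277.5,.084),("drop",132,159,.036)]: print(n,onz(c,u,v,z).round(4))
g=cv2.cvtColor(c["image"],cv2.COLOR_BGR2HSV)
for n,lo,hi in [("yel",20,35),("blue",105,130)]:
    m=(g[...,0]>lo)&(g[...,0]<hi)&(g[...,1]>120)&(g[...,2]>60); m[:,:285]=0;m[:,330:]=0;m[300:]=0
    ys,xs=np.nonzero(m); print(n,len(xs),xs.min(),xs.max(),ys.min(),ys.max())
    (cx,cy),wh,a=cv2.minAreaRect(np.c_[xs,ys].astype(np.float32)); print(cx,cy,wh,a,onz(c,cx,cy,.084).round(4))
k=c["image"][155:305,270:345]; k2=c["image"][385:470,180:330]
cv2.imwrite("pics/c2.png",np.hstack([cv2.resize(k,(300,600),interpolation=cv2.INTER_CUBIC)]))
# side/scene two-view triangulation
a=np.load("scene0.npz");b=np.load("side0.npz")
for n,p,q in [("yel",(386,174),(318,173)),("blue",(363,191),(321,190)),("red",(339,209),(325,208))]:
    o1,d1=ray(a,*p);o2,d2=ray(b,*q); s=np.linalg.lstsq(np.c_[d1,-d2],o2-o1,rcond=None)[0]; print(n,((o1+s[0]*d1+o2+s[1]*d2)/2).round(4))
E
```

```text
ra [ 0.616  -0.1772  0.044 ]
rb [ 0.57   -0.1865  0.044 ]
rb2 [ 0.5552 -0.1257  0.044 ]
rc [ 0.6045 -0.1115  0.044 ]
yel [ 0.5855 -0.1446  0.084 ]
blue [ 0.5735 -0.0881  0.084 ]
drop [ 0.7239 -0.1402  0.036 ]
yel 1523 292 315 162 229
303.5 195.5 (67.0, 23.0) 90.0 [ 0.5864 -0.1476  0.084 ]
blue 1266 294 315 235 299
304.4999694824219 267.0 (63.99999237060547, 20.999996185302734) 90.0 [ 0.5758 -0.0961  0.084 ]
yel [ 0.5833 -0.1474  0.0838]
blue [ 0.572  -0.0894  0.0832]
red [ 0.5594 -0.0317  0.0839]
```

```bash
python3 - <<'E'
from h import *
plan([.5723,-.1218,.201],-78.6,[.55,.185,.16],-89,8)
E
```

```text
8 slide [-0.2564, -0.0121, 0.0342] rz 0.2836 mm/row 38.8
```

Request:
play_rows(
  rows=[
    {"slide": [-0.256, -0.012, 0.0], "delta_rot": [0, 0, 0.284], "fingers": 1},
    {"slide": [-0.256, -0.012, 0.0], "delta_rot": [0, 0, 0.284], "fingers": 1},
    {"slide": [-0.256, -0.012, 0.0], "delta_rot": [0, 0, 0.284], "fingers": 1},
    {"slide": [-0.256, -0.012, 0.0], "delta_rot": [0, 0, 0.284], "fingers": 1},
    {"slide": [-0.256, -0.012, 0.068], "delta_rot": [0, 0, 0.284], "fingers": 1},
    {"slide": [-0.256, -0.012, 0.068], "delta_rot": [0, 0, 0.284], "fingers": 1},
    {"slide": [-0.256, -0.012, 0.068], "delta_rot": [0, 0, 0.284], "fingers": 1},
    {"slide": [-0.256, -0.012, 0.068], "delta_rot": [0, 0, 0.284], "fingers": 1},
  ],
)

```text
time_s: 3.82
tcp_pos: [0.5503, 0.1848, 0.1606]
eef_rot: [-180.0, 0.0, -89.1]
contact_force: [0.6, -0.5, -0.4]
gripper_width: 0.0874
gripper_force: 0.0
```

Request:
play_rows(
  rows=[
    {"slide": [0, 0, 0], "delta_rot": [0, 0, 0], "fingers": 1},
    {"slide": [0, 0, 0], "delta_rot": [0, 0, 0], "fingers": 1},
  ],
)

```text
time_s: 4.08
tcp_pos: [0.5503, 0.1838, 0.1606]
eef_rot: [-180.0, -0.0, -89.0]
contact_force: [-0.2, -0.7, -0.1]
gripper_width: 0.0881
gripper_force: 0.0
```

```bash
python3 - <<'E'
from h import *
from plant import r
c,s=wristcam(r,"w2"); print(s["tcp_pos"],s["eef_rot"],s["time_s"])
k=c["image"][60:310,160:480]; cv2.imwrite("pics/w2c.png",cv2.resize(k,None,fx=2.4,fy=2.4,interpolation=cv2.INTER_CUBIC))
E
```

```text
[0.55032647 0.18376741 0.16059301] [-1.79999598e+02 -5.72787194e-03 -8.90398237e+01] 4.075
```

View pics/w2c.png

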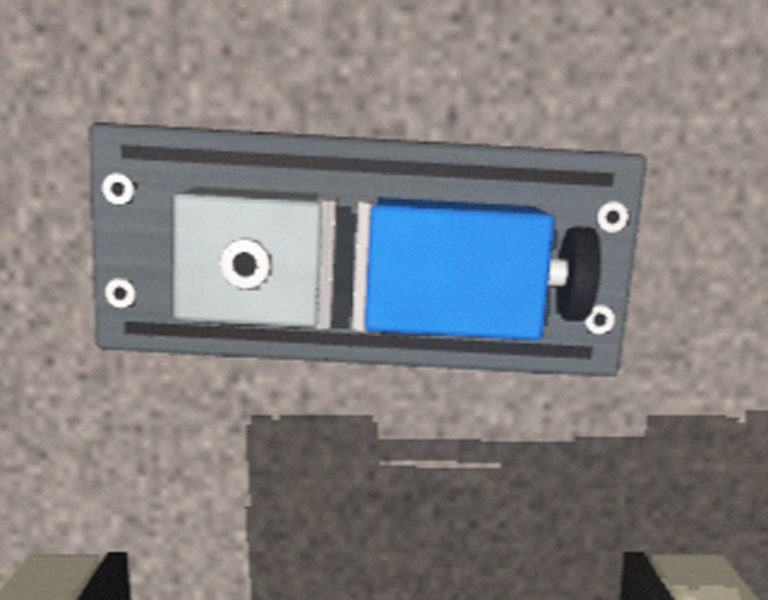

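The crop shows the stop's face edge from (337,202) to (330,328), the jaw's face from (357,203) to (353,330), the button at (580,274), and the plate corners at (92,124), (645,155), (617,375) and (98,348).

```bash
python3 - <<'E'
from h import *
c=np.load("w2.npz")
f=lambda u,v,z:onz(c,u/2.4+160,v/2.4+60,z)
B=[f(92,124,.012),f(645,155,.012),f(617,375,.012),f(98,348,.012)]
for b in B: print(b.round(4))
print("L",[round(float(np.linalg.norm(B[i]-B[(i+1)%4])),4) for i in range(4)],"ctr",np.mean(B,0).round(4))
for i,j in((1,0),(2,3)): d=B[j]-B[i]; print("yaw",np.degrees(np.arctan2(d[1],d[0])).round(2))
for i,j in((0,3),(1,2)): d=B[j]-B[i]; print("yaw y",np.degrees(np.arctan2(-d[0],d[1])).round(2))
for n,u,v,z in [("stopT",337,202,.044),("stopB",330,328,.044),("jawT",357,203,.044),("jawB",353,330,.044),("stop_steelL",321,202,.044),("jaw_steelR",371,205,.044),("jawstB",366,331,.044),("stB",317,326,.044),("jblueR",553,213,.044),("jblueBR",543,338,.044),("stopL",175,195,.044),("stopLB",175,318,.044),("button",580,274,.028),("buttonR",600,262,.036)]: print(n,f(u,v,z).round(4))
E
```

```text
[0.6371 0.1019 0.012 ]
[0.4697 0.1081 0.012 ]
[0.4719 0.1769 0.012 ]
[0.6399 0.1707 0.012 ]
L [0.1675, 0.0688, 0.1681, 0.0689] ctr [0.5547 0.1394 0.012 ]
yaw -2.13
yaw -2.1
yaw y -2.39
yaw y -1.9
stopT [0.562  0.1214 0.044 ]
stopB [0.5638 0.1567 0.044 ]
jawT [0.5564 0.1216 0.044 ]
jawB [0.5572 0.1571 0.044 ]
stop_steelL [0.5664 0.1214 0.044 ]
jaw_steelR [0.5526 0.122  0.044 ]
jawstB [0.5535 0.1574 0.044 ]
stB [0.5675 0.1561 0.044 ]
jblueR [0.5022 0.1234 0.044 ]
jblueBR [0.5025 0.1586 0.044 ]
stopL [0.6066 0.1202 0.044 ]
stopLB [0.6081 0.1545 0.044 ]
button [0.4899 0.1422 0.028 ]
buttonR [0.4861 0.1376 0.036 ]
```

The gap measures about 6 to 6.6 mm at (0.5597, 0.1395), and the fixture yaw is about -2.1°. Next I go to the yellow spacer.

```bash
python3 - <<'E'
from h import *
plan([.5503,.1838,.1606],-89.04,[.585,-.1455,.13],-78.2,8)
E
```

```text
8 slide [0.2763, -0.0015, 0.0255] rz -0.2956 mm/row 41.6
```

Request:
play_rows(
  rows=[
    {"slide": [0.276, -0.0015, 0.0255], "delta_rot": [0, 0, -0.296], "fingers": 0.14},
    {"slide": [0.276, -0.0015, 0.0255], "delta_rot": [0, 0, -0.296], "fingers": 0.14},
    {"slide": [0.276, -0.0015, 0.0255], "delta_rot": [0, 0, -0.296], "fingers": 0.14},
    {"slide": [0.276, -0.0015, 0.0255], "delta_rot": [0, 0, -0.296], "fingers": 0.14},
    {"slide": [0.276, -0.0015, 0.0255], "delta_rot": [0, 0, -0.296], "fingers": 0.14},
    {"slide": [0.276, -0.0015, 0.0255], "delta_rot": [0, 0, -0.296], "fingers": 0.14},
    {"slide": [0.276, -0.0015, 0.0255], "delta_rot": [0, 0, -0.296], "fingers": 0.14},
    {"slide": [0.276, -0.0015, 0.0255], "delta_rot": [0, 0, -0.296], "fingers": 0.14},
  ],
)

```text
time_s: 5.12
tcp_pos: [0.5849, -0.147, 0.1304]
eef_rot: [-179.9, -0.0, -78.2]
contact_force: [0.4, 1.0, 0.2]
gripper_width: 0.0496
gripper_force: 0.0
```

Request:
play_rows(
  rows=[
    {"slide": [0, 0, 0], "delta_rot": [0, 0, 0], "fingers": 0.14},
    {"slide": [0, 0, 0], "delta_rot": [0, 0, 0], "fingers": 0.14},
  ],
)

```text
time_s: 5.38
tcp_pos: [0.5847, -0.1453, 0.1301]
eef_rot: [-180.0, 0.0, -78.3]
contact_force: [-0.8, 0.7, -1.3]
gripper_width: 0.0499
gripper_force: 0.0
```

Request:
play_rows(
  rows=[
    {"slide": [0, 0, 0.13], "delta_rot": [0, 0, 0], "fingers": 0.14},
    {"slide": [0, 0, 0.13], "delta_rot": [0, 0, 0], "fingers": 0.14},
    {"slide": [0, 0, 0.13], "delta_rot": [0, 0, 0], "fingers": 0.14},
    {"slide": [0, 0, 0.13], "delta_rot": [0, 0, 0], "fingers": 0.14},
    {"slide": [0, 0, 0], "delta_rot": [0, 0, 0], "fingers": 0.14},
  ],
)

```text
time_s: 6.0
tcp_pos: [0.5841, -0.1437, 0.0509]
eef_rot: [179.9, 0.0, -78.1]
contact_force: [-1.1, 0.9, 0.2]
gripper_width: 0.0497
gripper_force: 0.0
```

Request:
play_rows(
  rows=[
    {"slide": [0, 0, 0], "delta_rot": [0, 0, 0], "fingers": -1},
    {"slide": [0, 0, 0], "delta_rot": [0, 0, 0], "fingers": -1},
    {"slide": [0, 0, 0], "delta_rot": [0, 0, 0], "fingers": -1},
    {"slide": [0, 0, 0], "delta_rot": [0, 0, 0], "fingers": -1},
  ],
)

```text
time_s: 6.5
tcp_pos: [0.5853, -0.1444, 0.0522]
eef_rot: [-180.0, -0.0, -78.2]
contact_force: [0.6, 0.0, 0.6]
gripper_width: 0.0161
gripper_force: 19.9
```

Request:
play_rows(
  rows=[
    {"slide": [0, 0, -0.133], "delta_rot": [0, 0, 0], "fingers": -1},
    {"slide": [0, 0, -0.133], "delta_rot": [0, 0, 0], "fingers": -1},
    {"slide": [0, 0, -0.133], "delta_rot": [0, 0, 0], "fingers": -1},
    {"slide": [0, 0, -0.133], "delta_rot": [0, 0, 0], "fingers": -1},
    {"slide": [0, 0, -0.133], "delta_rot": [0, 0, 0], "fingers": -1},
    {"slide": [0, 0, 0], "delta_rot": [0, 0, 0], "fingers": -1},
  ],
)

```text
time_s: 7.25
tcp_pos: [0.5861, -0.1444, 0.1532]
eef_rot: [-179.8, -0.0, -78.2]
contact_force: [-0.0, 0.6, -0.5]
gripper_width: 0.0161
gripper_force: 20.0
```

```bash
python3 - <<'E'
from h import *
plan([.5855,-.1444,.1525],-78.2,[.5597,.1395,.1525],-92.1,8)
E
```

```text
8 slide [-0.2381, -0.0022, -0.0] rz 0.3791 mm/row 35.7
```

Request:
play_rows(
  rows=[
    {"slide": [-0.238, -0.002, 0], "delta_rot": [0, 0, 0.379], "fingers": -1},
    {"slide": [-0.238, -0.002, 0], "delta_rot": [0, 0, 0.379], "fingers": -1},
    {"slide": [-0.238, -0.002, 0], "delta_rot": [0, 0, 0.379], "fingers": -1},
    {"slide": [-0.238, -0.002, 0], "delta_rot": [0, 0, 0.379], "fingers": -1},
    {"slide": [-0.238, -0.002, 0], "delta_rot": [0, 0, 0.379], "fingers": -1},
    {"slide": [-0.238, -0.002, 0], "delta_rot": [0, 0, 0.379], "fingers": -1},
    {"slide": [-0.238, -0.002, 0], "delta_rot": [0, 0, 0.379], "fingers": -1},
    {"slide": [-0.238, -0.002, 0], "delta_rot": [0, 0, 0.379], "fingers": -1},
  ],
)

```text
time_s: 8.25
tcp_pos: [0.5583, 0.1403, 0.1506]
eef_rot: [179.9, -0.0, -92.1]
contact_force: [0.4, -0.0, 0.3]
gripper_width: 0.0161
gripper_force: 20.0
```

Request:
play_rows(
  rows=[
    {"slide": [0, 0, 0.1], "delta_rot": [0, 0, 0], "fingers": -1},
    {"slide": [0, 0, 0.1], "delta_rot": [0, 0, 0], "fingers": -1},
    {"slide": [0, 0, 0.1], "delta_rot": [0, 0, 0], "fingers": -1},
    {"slide": [0, 0, 0], "delta_rot": [0, 0, 0], "fingers": -1},
    {"slide": [0, 0, 0], "delta_rot": [0, 0, 0], "fingers": -1},
  ],
)

```text
time_s: 8.88
tcp_pos: [0.5592, 0.1389, 0.1067]
eef_rot: [-180.0, -0.0, -92.1]
contact_force: [-0.1, -0.9, -0.5]
gripper_width: 0.0158
gripper_force: 20.0
```

```bash
python3 - <<'E'
from h import *
from plant import r
for i in range(4):
    s=r.get_state(); print(s["tcp_pos"].round(4) if hasattr(s["tcp_pos"],"round") else s["tcp_pos"],s["eef_rot"])
    c=r.capture("side")
a=r.capture("scene")
np.savez("s1.npz",**c); np.savez("s2.npz",**a)
k=c["image"][245:335,255:385]; q=a["image"][210:350,190:310]
cv2.imwrite("pics/p3.png",np.hstack([cv2.resize(k,(520,360),interpolation=cv2.INTER_CUBIC),cv2.resize(q[20:140],(280,280),interpolation=cv2.INTER_CUBIC)[:280].repeat(1,0) if 0 else cv2.copyMakeBorder(cv2.resize(q,(280,327),interpolation=cv2.INTER_CUBIC),0,33,0,0,cv2.BORDER_CONSTANT)]))
E
```

```text
[0.5592 0.1389 0.1067] [-1.79988557e+02 -8.50105912e-03 -9.20817283e+01]
[0.5594 0.1391 0.107 ] [-1.79957917e+02  1.49684632e-02 -9.20811283e+01]
[0.5594 0.1392 0.1071] [-1.79947116e+02  2.72688085e-02 -9.20745157e+01]
[0.5594 0.1393 0.1072] [-1.79942688e+02  3.38342888e-02 -9.20692834e+01]
```

View pics/p3.png

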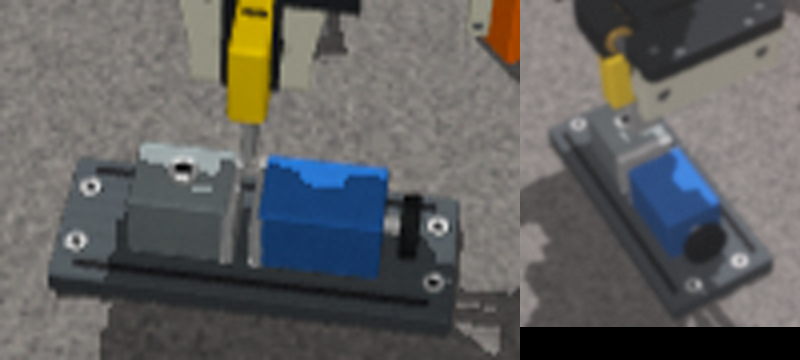

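The blade hangs right over the gap (side crop: blade at 248,140, gap at about 245). I lower it slowly.

Request:
play_rows(
  rows=[
    {"slide": [0, 0, 0.03], "delta_rot": [0, 0, 0], "fingers": -1},
    {"slide": [0, 0, 0.03], "delta_rot": [0, 0, 0], "fingers": -1},
    {"slide": [0, 0, 0.03], "delta_rot": [0, 0, 0], "fingers": -1},
    {"slide": [0, 0, 0.03], "delta_rot": [0, 0, 0], "fingers": -1},
    {"slide": [0, 0, 0.03], "delta_rot": [0, 0, 0], "fingers": -1},
    {"slide": [0, 0, 0.02], "delta_rot": [0, 0, 0], "fingers": -1},
    {"slide": [0, 0, 0], "delta_rot": [0, 0, 0], "fingers": -1},
  ],
)

```text
time_s: 10.0
tcp_pos: [0.5592, 0.1394, 0.0809]
eef_rot: [-180.0, 0.0, -92.1]
contact_force: [2.0, 0.7, -1.5]
gripper_width: 0.0156
gripper_force: 20.0
```

Request:
play_rows(
  rows=[
    {"slide": [0, 0, 0.015], "delta_rot": [0, 0, 0], "fingers": -1},
    {"slide": [0, 0, 0.015], "delta_rot": [0, 0, 0], "fingers": -1},
    {"slide": [0, 0, 0.015], "delta_rot": [0, 0, 0], "fingers": -1},
    {"slide": [0, 0, 0], "delta_rot": [0, 0, 0], "fingers": -1},
  ],
)

```text
time_s: 10.5
tcp_pos: [0.5592, 0.1394, 0.0742]
eef_rot: [-180.0, 0.0, -92.1]
contact_force: [3.4, -0.3, -1.9]
gripper_width: 0.0159
gripper_force: 20.0
```

Request:
play_rows(
  rows=[
    {"slide": [0, -0.004, 0.015], "delta_rot": [0, 0, 0], "fingers": -1},
    {"slide": [0, 0, 0.015], "delta_rot": [0, 0, 0], "fingers": -1},
    {"slide": [0, 0, 0.015], "delta_rot": [0, 0, 0], "fingers": -1},
    {"slide": [0, 0, 0.015], "delta_rot": [0, 0, 0], "fingers": -1},
    {"slide": [0, 0, 0.015], "delta_rot": [0, 0, 0], "fingers": -1},
    {"slide": [0, 0, 0.015], "delta_rot": [0, 0, 0], "fingers": -1},
    {"slide": [0, 0, 0.015], "delta_rot": [0, 0, 0], "fingers": -1},
    {"slide": [0, 0, 0], "delta_rot": [0, 0, 0], "fingers": -1},
  ],
)

```text
time_s: 11.5
tcp_pos: [0.5594, 0.1393, 0.0583]
eef_rot: [180.0, -0.0, -92.1]
contact_force: [0.1, -0.2, -0.6]
gripper_width: 0.016
gripper_force: 20.0
```

Request:
play_rows(
  rows=[
    {"slide": [0, 0, 0.015], "delta_rot": [0, 0, 0], "fingers": -1},
    {"slide": [0, 0, 0.01], "delta_rot": [0, 0, 0], "fingers": -1},
    {"slide": [0, 0, 0], "delta_rot": [0, 0, 0], "fingers": -1},
  ],
)

```text
time_s: 11.88
tcp_pos: [0.5594, 0.1393, 0.0547]
eef_rot: [180.0, -0.0, -92.1]
contact_force: [-0.3, 0.1, -0.3]
gripper_width: 0.0159
gripper_force: 20.0
```

The thin spacer goes down to the floor. I measure the gap with a small sideways wiggle.

Request:
play_rows(
  rows=[
    {"slide": [0, -0.01, 0], "delta_rot": [0, 0, 0], "fingers": -1},
    {"slide": [0, 0, 0], "delta_rot": [0, 0, 0], "fingers": -1},
    {"slide": [0, 0, 0], "delta_rot": [0, 0, 0], "fingers": -1},
  ],
)

```text
time_s: 12.25
tcp_pos: [0.5609, 0.1392, 0.0547]
eef_rot: [180.0, -0.0, -92.1]
contact_force: [-1.7, 0.1, -0.1]
gripper_width: 0.0161
gripper_force: 20.0
```

Request:
play_rows(
  rows=[
    {"slide": [0, 0.02, 0], "delta_rot": [0, 0, 0], "fingers": -1},
    {"slide": [0, 0, 0], "delta_rot": [0, 0, 0], "fingers": -1},
    {"slide": [0, 0, 0], "delta_rot": [0, 0, 0], "fingers": -1},
  ],
)

```text
time_s: 12.62
tcp_pos: [0.5592, 0.1398, 0.0553]
eef_rot: [-179.9, 0.0, -92.0]
contact_force: [4.8, -1.3, -2.7]
gripper_width: 0.0161
gripper_force: 20.0
```

Request:
play_rows(
  rows=[
    {"slide": [0, -0.025, 0], "delta_rot": [0, 0, 0], "fingers": -1},
    {"slide": [0, 0, 0], "delta_rot": [0, 0, 0], "fingers": -1},
    {"slide": [0, 0, 0], "delta_rot": [0, 0, 0], "fingers": -1},
  ],
)

```text
time_s: 13.0
tcp_pos: [0.5609, 0.1389, 0.0545]
eef_rot: [179.9, -0.0, -92.1]
contact_force: [-2.4, 0.7, 0.6]
gripper_width: 0.0158
gripper_force: 20.0
```

The play is about 1.6 mm, so the gap is about 6.6 mm. The 9 mm middle spacer cannot enter, so thin is the right one. I centre it, set it down, release and rise.

Request:
play_rows(
  rows=[
    {"slide": [0, 0.01, 0], "delta_rot": [0, 0, 0], "fingers": -1},
    {"slide": [0, 0, 0.005], "delta_rot": [0, 0, 0], "fingers": -1},
    {"slide": [0, 0, 0], "delta_rot": [0, 0, 0], "fingers": -1},
    {"slide": [0, 0, 0], "delta_rot": [0, 0, 0], "fingers": 0},
    {"slide": [0, 0, 0], "delta_rot": [0, 0, 0], "fingers": 0},
    {"slide": [0, 0, 0], "delta_rot": [0, 0, 0], "fingers": 0},
  ],
)

```text
time_s: 13.75
tcp_pos: [0.5603, 0.1393, 0.0541]
eef_rot: [-180.0, 0.0, -92.1]
contact_force: [-0.8, -0.1, 1.1]
gripper_width: 0.0397
gripper_force: 0.0
```

Request:
play_rows(
  rows=[
    {"slide": [0, 0, -0.1], "delta_rot": [0, 0, 0], "fingers": 0},
    {"slide": [0, 0, -0.13], "delta_rot": [0, 0, 0], "fingers": 0},
    {"slide": [0, 0, -0.15], "delta_rot": [0, 0, 0], "fingers": 0},
    {"slide": [0, 0, -0.15], "delta_rot": [0, 0, 0], "fingers": 0},
    {"slide": [0, 0, -0.15], "delta_rot": [0, 0, 0], "fingers": 0},
    {"slide": [0, 0, 0], "delta_rot": [0, 0, 0], "fingers": 0},
  ],
)

```text
time_s: 14.5
tcp_pos: [0.5616, 0.1399, 0.1592]
eef_rot: [-179.8, 0.1, -92.0]
contact_force: [-0.4, 0.2, -0.6]
gripper_width: 0.044
gripper_force: 0.0
```

```bash
python3 - <<'E'
from h import *
from plant import r
c=r.capture("side");a=r.capture("scene")
k=c["image"][245:335,255:385]; q=a["image"][210:350,190:310]
cv2.imwrite("pics/p4.png",np.hstack([cv2.resize(k,(520,360),interpolation=cv2.INTER_CUBIC),cv2.copyMakeBorder(cv2.resize(q,(280,327),interpolation=cv2.INTER_CUBIC),0,33,0,0,cv2.BORDER_CONSTANT)]))
s=r.get_state(); p=s["tcp_pos"]; print(p,s["eef_rot"],s["joints"])
plan(p,-92.1,[.452,.1425,.15],-182.1,20)
E
```

```text
[0.56025139 0.13933882 0.15672212] [-1.79955202e+02  4.49930524e-02 -9.20624961e+01] [ 3.33630156e+01  1.45726803e+01 -1.75114152e+01 -1.26330996e-02
 -5.78533203e+01 -3.54188132e+01]
20 slide [0.0274, 0.0292, 0.0022] rz 0.9817 mm/row 6.0
```

View pics/p4.png

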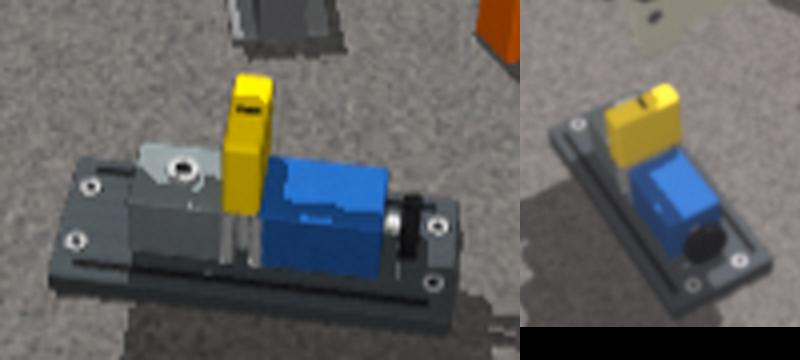

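Thin stands upright in the gap. I turn 90° with the fingers shut and go behind the button.

Request:
play_rows(
  rows=[
    {"slide": [0.0274, 0.0292, 0], "delta_rot": [0, 0, 0.98], "fingers": -1},
    {"slide": [0.0274, 0.0292, 0], "delta_rot": [0, 0, 0.98], "fingers": -1},
    {"slide": [0.0274, 0.0292, 0], "delta_rot": [0, 0, 0.98], "fingers": -1},
    {"slide": [0.0274, 0.0292, 0], "delta_rot": [0, 0, 0.98], "fingers": -1},
    {"slide": [0.0274, 0.0292, 0], "delta_rot": [0, 0, 0.98], "fingers": -1},
    {"slide": [0.0274, 0.0292, 0], "delta_rot": [0, 0, 0.98], "fingers": -1},
    {"slide": [0.0274, 0.0292, 0], "delta_rot": [0, 0, 0.98], "fingers": -1},
  ],
)

```text
time_s: 15.48
tcp_pos: [0.5228, 0.1196, 0.1553]
eef_rot: [180.0, -0.1, -123.7]
contact_force: [-0.2, 0.3, -0.6]
gripper_width: 0.0004
gripper_force: 0.0
```

Request:
play_rows(
  rows=[
    {"slide": [0.0274, 0.0292, 0], "delta_rot": [0, 0, 0.98], "fingers": -1},
    {"slide": [0.0274, 0.0292, 0], "delta_rot": [0, 0, 0.98], "fingers": -1},
    {"slide": [0.0274, 0.0292, 0], "delta_rot": [0, 0, 0.98], "fingers": -1},
    {"slide": [0.0274, 0.0292, 0], "delta_rot": [0, 0, 0.98], "fingers": -1},
    {"slide": [0.0274, 0.0292, 0], "delta_rot": [0, 0, 0.98], "fingers": -1},
    {"slide": [0.0274, 0.0292, 0], "delta_rot": [0, 0, 0.98], "fingers": -1},
    {"slide": [0.0274, 0.0292, 0], "delta_rot": [0, 0, 0.98], "fingers": -1},
  ],
)

```text
time_s: 16.35
tcp_pos: [0.4813, 0.1224, 0.1554]
eef_rot: [-180.0, -0.1, -155.1]
contact_force: [1.0, 0.4, -0.3]
gripper_width: 0.0007
gripper_force: 0.0
```

Request:
play_rows(
  rows=[
    {"slide": [0.0274, 0.0292, 0], "delta_rot": [0, 0, 0.98], "fingers": -1},
    {"slide": [0.0274, 0.0292, 0], "delta_rot": [0, 0, 0.98], "fingers": -1},
    {"slide": [0.0274, 0.0292, 0], "delta_rot": [0, 0, 0.98], "fingers": -1},
    {"slide": [0.0274, 0.0292, 0], "delta_rot": [0, 0, 0.98], "fingers": -1},
    {"slide": [0.0274, 0.0292, 0], "delta_rot": [0, 0, 0.98], "fingers": -1},
    {"slide": [0.0274, 0.0292, 0], "delta_rot": [0, 0, 0.98], "fingers": -1},
    {"slide": [0, 0, 0], "delta_rot": [0, 0, 0], "fingers": -1},
    {"slide": [0, 0, 0], "delta_rot": [0, 0, 0], "fingers": -1},
  ],
)

```text
time_s: 17.35
tcp_pos: [0.452, 0.142, 0.1558]
eef_rot: [-180.0, -0.0, 178.2]
contact_force: [-0.1, -1.2, 0.3]
gripper_width: 0.0003
gripper_force: 0.0
```

Request:
play_rows(
  rows=[
    {"slide": [0, 0, 0.17], "delta_rot": [0, 0, 0], "fingers": -1},
    {"slide": [0, 0, 0.17], "delta_rot": [0, 0, 0], "fingers": -1},
    {"slide": [0, 0, 0.17], "delta_rot": [0, 0, 0], "fingers": -1},
    {"slide": [0, 0, 0.17], "delta_rot": [0, 0, 0], "fingers": -1},
    {"slide": [0, 0, 0.14], "delta_rot": [0, 0, 0], "fingers": -1},
    {"slide": [0, 0, 0.07], "delta_rot": [0, 0, 0], "fingers": -1},
    {"slide": [0, 0, 0], "delta_rot": [0, 0, 0], "fingers": -1},
    {"slide": [0, 0, 0], "delta_rot": [0, 0, 0], "fingers": -1},
  ],
)

```text
time_s: 18.35
tcp_pos: [0.4526, 0.1425, 0.0232]
eef_rot: [180.0, 0.0, 178.1]
contact_force: [0.1, -0.5, 0.6]
gripper_width: 0.0005
gripper_force: 0.0
```

Request:
play_rows(
  rows=[
    {"slide": [-0.025, 0, 0], "delta_rot": [0, 0, 0], "fingers": -1},
    {"slide": [-0.025, 0, 0], "delta_rot": [0, 0, 0], "fingers": -1},
    {"slide": [-0.025, 0, 0], "delta_rot": [0, 0, 0], "fingers": -1},
    {"slide": [-0.02, 0, 0], "delta_rot": [0, 0, 0], "fingers": -1},
    {"slide": [-0.015, 0, 0], "delta_rot": [0, 0, 0], "fingers": -1},
    {"slide": [-0.015, 0, 0], "delta_rot": [0, 0, 0], "fingers": -1},
    {"slide": [0, 0, 0], "delta_rot": [0, 0, 0], "fingers": -1},
  ],
)

```text
time_s: 19.23
tcp_pos: [0.471, 0.1416, 0.0225]
eef_rot: [180.0, -0.0, 178.1]
contact_force: [-0.1, -0.6, -0.6]
gripper_width: 0.0005
gripper_force: 0.0
```

Request:
play_rows(
  rows=[
    {"slide": [-0.01, 0, 0], "delta_rot": [0, 0, 0], "fingers": -1},
    {"slide": [-0.01, 0, 0], "delta_rot": [0, 0, 0], "fingers": -1},
    {"slide": [-0.01, 0, 0], "delta_rot": [0, 0, 0], "fingers": -1},
    {"slide": [-0.01, 0, 0], "delta_rot": [0, 0, 0], "fingers": -1},
    {"slide": [0, 0, 0], "delta_rot": [0, 0, 0], "fingers": -1},
  ],
)

```text
time_s: 19.85
tcp_pos: [0.4766, 0.1413, 0.0225]
eef_rot: [-180.0, -0.0, 178.1]
contact_force: [-2.1, 1.6, 2.8]
gripper_width: 0.0005
gripper_force: 1.2
```

Request:
play_rows(
  rows=[
    {"slide": [-0.01, 0, 0], "delta_rot": [0, 0, 0], "fingers": -1},
    {"slide": [-0.01, 0, 0], "delta_rot": [0, 0, 0], "fingers": -1},
    {"slide": [0, 0, 0], "delta_rot": [0, 0, 0], "fingers": -1},
  ],
)

```text
time_s: 20.23
tcp_pos: [0.4773, 0.1409, 0.0221]
eef_rot: [-179.9, -0.2, 178.1]
contact_force: [-14.0, 6.3, 8.5]
gripper_width: 0.0005
gripper_force: 7.1
```

Request:
play_rows(
  rows=[
    {"slide": [-0.01, 0, 0], "delta_rot": [0, 0, 0], "fingers": -1},
    {"slide": [0, 0, 0], "delta_rot": [0, 0, 0], "fingers": -1},
    {"slide": [0, 0, 0], "delta_rot": [0, 0, 0], "fingers": -1},
    {"slide": [0, 0, 0], "delta_rot": [0, 0, 0], "fingers": -1},
  ],
)

```text
time_s: 20.72
tcp_pos: [0.4774, 0.1407, 0.0221]
eef_rot: [-179.9, -0.3, 178.0]
contact_force: [-21.9, 9.8, 13.9]
gripper_width: 0.0006
gripper_force: 10.9
```

```bash
python3 - <<'E'
from h import *
from plant import r
c=r.capture("side");a=r.capture("scene")
k=c["image"][245:335,255:385]; q=a["image"][150:340,190:420]
cv2.imwrite("pics/p5.png",np.hstack([cv2.resize(k,(433,300),interpolation=cv2.INTER_CUBIC),cv2.resize(q,(363,300),interpolation=cv2.INTER_CUBIC)]))
E
```

```text
(no output)
```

View pics/p5.png

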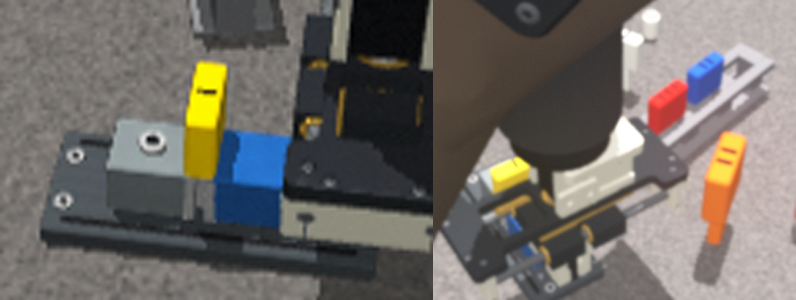

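About 22 N was reached, the motion is stiff, and the jaw advanced about 1.6 mm, all consistent with clamping. I back off and check.

Request:
play_rows(
  rows=[
    {"slide": [0.04, 0, 0], "delta_rot": [0, 0, 0], "fingers": -1},
    {"slide": [0.07, 0, 0], "delta_rot": [0, 0, 0], "fingers": -1},
    {"slide": [0.07, 0, 0], "delta_rot": [0, 0, 0], "fingers": -1},
    {"slide": [0, 0, -0.15], "delta_rot": [0, 0, 0], "fingers": -1},
    {"slide": [0, 0, -0.3], "delta_rot": [0, 0, 0], "fingers": -1},
    {"slide": [0, 0, -0.3], "delta_rot": [0, 0, 0], "fingers": -1},
    {"slide": [0, 0, -0.3], "delta_rot": [0, 0, 0], "fingers": -1},
    {"slide": [0, 0, 0], "delta_rot": [0, 0, 0], "fingers": -1},
  ],
)

```text
time_s: 21.82
tcp_pos: [0.4559, 0.1433, 0.1837]
eef_rot: [179.7, 0.3, 178.1]
contact_force: [0.3, 0.7, -0.6]
gripper_width: 0.0004
gripper_force: 0.0
```

```bash
python3 - <<'E'
from h import *
from plant import r
c=r.capture("side");b=np.load("side0.npz")["image"]
f=lambda i:cv2.resize(i[240:335,260:375],(400,330),interpolation=cv2.INTER_CUBIC)
cv2.imwrite("pics/p6.png",np.hstack([f(b),f(c["image"])]))
E
```

```text
(no output)
```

View pics/p6.png

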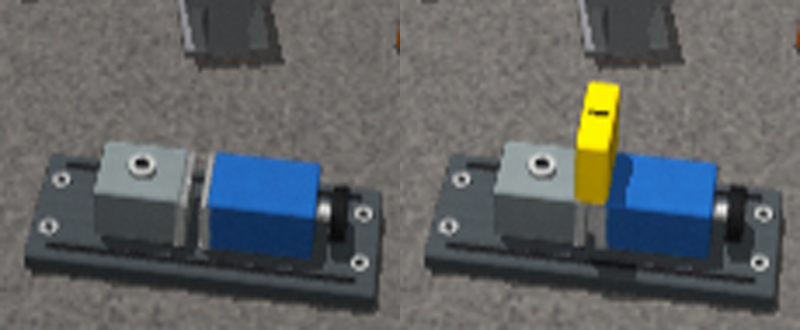

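Before and after, the jaw has closed about 1.6 to 2 mm onto the upright yellow spacer (600,150). The earlier scene crop showed red and blue still hanging in the rack.

```bash
python3 -c "
from plant import r
print(r.close_job())"
```

```text
the job is handed in; nothing more can be done
None
```

The thin (yellow) spacer is clamped in the gap with middle and thick never moved from the rack, and the job is handed in with no verdict shown; I ruled those two out by measuring the gap (about 6.6 mm, too narrow for 9 mm) and did not try them in it.

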